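Mount the tool-rest carriage on its dovetail rail

TASK

Slide the loose tool-rest carriage onto the dovetail rail from the rail's open end, its clamp knob on the side towards the robot, and on up to the stop so that the spring pin in the middle of the stop's face is pushed in flush; then, with the carriage still up against the stop, turn the clamp knob on its side anticlockwise (seen from above) until it is tight and let go. Feel for the stop and never force the carriage against the rail or the stop; leave the other things on the bench where they are.

Things in the scene. Friction and masses are not known exactly. Their poses are not given: they have to be found in the camera images.
- rail: Steel dovetail rail screwed to the bench, 160 mm long (its y), foot plate 64 mm wide (its x) and 8 mm thick. Origin: middle of its underside, on the bench top. The dovetail is 26 mm wide at its neck (z 22 mm), 38 mm at its top (z 32 mm). Its faces are oiled. Its open end is at -y; the carriage slides towards +y, where an aluminium stop block (54 mm wide, 22 long, top at z 50 mm) is fixed on it.
- rail_mouth (a point): Middle of the rail's open end: y = -80 mm from the rail's origin, at the height of the dovetail's top (z 32 mm); axes as the rail's. The last 16 mm taper as a lead-in: at the very tip the top is 29 mm wide and 2.5 mm lower. From here the stop's face lies 100 to 130 mm towards +y, set differently each time and not measured: find it by feel.
- carriage_post (a point): Centre of the grip post of the loose tool-rest carriage (about 0.5 kg), on its middle line, 50 mm above its underside. Axes are the carriage's own. The steel post is 24 mm wide (x), 40 mm long (y), and rises from 21 to 72 mm above the underside, with a notch 16 mm wide and 10 mm deep across its top.
- carriage_base (a point): Middle of the same carriage's underside: aluminium, 68 mm wide (x), 60 long (y), plate top at 21 mm, dovetail slot along y below with 1.2 mm play a side, lug with the knob at -x. It goes on with its y along the rail's +y (knob at the rail's -x). Riding on the rail this point is 21 mm above the rail's origin and can lift 2 mm. Its front (y = +30 mm) meets the stop's face.
- knob_wing (a point): On the clamp knob's axis, 45 mm above the carriage's underside, at x = -66 mm, y = 0 of the carriage. Black knob with an upright wing 11 mm thick (its own x), 40 mm long (its own y), from 27 to 55 mm above the underside, on a round skirt 34 mm across. It turns about its vertical z; its axes turn with it.
- clamp_knob (a joint): Turn of the cam clamp knob, rad: 0 fully loose (wing along the carriage's y), grows anticlockwise seen from above, stops at 1.3. It drives a shoe against the rail's flank; starts between 0 and 0.15, tight above 1.05. It takes 0.12 N m, more at the end, and stays where it is left.
- plunger (a joint): How far the 7 mm brass spring pin in the middle of the stop's face (a nose 30 mm wide) is pushed in, m: 0 free (stands 5 mm out), 0.005 flush, when the carriage is against the stop. Its spring is weak (0.3 N) and does not push the carriage back.
- oil_jar: Bystander: jar, 60 mm across, 88 mm high; origin under its centre.
- masking_tape: Bystander: roll of masking tape lying flat, 87 mm across, 24 mm high; origin under its centre.
- whetstone: Bystander: whetstone in a wooden tray, 60x150x30 mm; origin under its centre.
- sanding_block: Bystander: cork sanding block, 56x100x28 mm; origin under its centre.
- tape_measure: Bystander: black pocket tape measure, 48x85x40 mm; origin under its centre.
- egg_cup: Bystander: turned wooden egg cup, 48 mm across, 57 mm high; origin under its centre.

How it is judged:
On the way, in this order (a step that is already met when the one before it is completed fails the run):
1. the carriage is threaded on the dovetail from its open end, not yet at the stop (x of carriage_base in the frame of rail between -0.004 and 0.004 m and z of carriage_base in the frame of rail between 0.018 and 0.0245 m and angle between the y axis of carriage_base and the y axis of rail, either way round below 0.06 rad and y of carriage_base in the frame of rail above -0.085 m), for 0.1 s.
2. with the knob still loose the carriage is home: the stop's pin is pushed in at least 3.5 of its 5 mm (x of carriage_base in the frame of rail between -0.004 and 0.004 m and z of carriage_base in the frame of rail between 0.018 and 0.0245 m and angle between the y axis of carriage_base and the y axis of rail, either way round below 0.06 rad and value of joint plunger above 0.0035 m and value of joint clamp_knob below 0.6 rad), for 0.2 s.
At the end, for the whole second after the job is handed in: The carriage is on the dovetail (within 4 mm of the rail's middle line, 18 to 24.5 mm above the rail's origin, within 0.06 rad of its direction), the stop's pin is pushed in at least 3.5 of its 5 mm, the clamp knob is turned to more than 1.05 rad, the carriage is at rest and released (x of carriage_base in the frame of rail between -0.004 and 0.004 m and z of carriage_base in the frame of rail between 0.018 and 0.0245 m and angle between the y axis of carriage_base and the y axis of rail, either way round below 0.06 rad and value of joint plunger above 0.0035 m and value of joint clamp_knob above 1.05 rad and y of carriage_base in the frame of rail above -0.03 m and linear speed of carriage below 0.01 m/s); the robot touches nothing.
It fails at once if while the clamp knob is loose (below 0.2 rad) and not in the fingers, the carriage is pressed against the rail or its stop with more than 30 N (contact force between carriage and rail above 30 N and value of joint clamp_knob below 0.2 rad and contact force between the fingers and clamp_knob below 1 N).
It fails at once if while the clamp knob is loose (below 0.2 rad) the carriage is pressed against the rail or its stop with more than 60 N (contact force between carriage and rail above 60 N and value of joint clamp_knob below 0.2 rad).
It fails at once if another thing on the bench is moved more than 20 mm (distance of any of oil_jar, masking_tape, whetstone, sanding_block, tape_measure, egg_cup from where it was at the start of the episode above 0.02 m).
It also fails if it takes over 64 s, if anything falls off the work surface, if the arm or the gripper's body presses on something with over 40 N, if the wrist force passes 120 N, or if a joint passes its speed limit or range.

ROBOT

A 6-joint arm with a two-finger parallel gripper is mounted at the origin on a cart in front of the work surface, level with it; the furniture and walls round the work are solid. World frame = base frame: x ahead of the robot, y to its left, z up, the work surface at z = 0. Lengths are in m, angles in rad, forces in N, time in s.
With the tool pointing down it reaches from about 0.3 to 0.875 m from the base axis. Payload 6.4 kg.
Tool frame: the origin (TCP) lies at the very end of the fingers, on their centre line; the grasp point (between the pads) lies 19 mm behind it; z points along the fingers, y is the line along which they close (so a half turn about z gives the same grasp; the last joint's range is limited). The gripper opens to 88 mm and grips with 3 to 60 N. Pads are 18 mm wide; open, the fingers measure 123 mm over their backs; the gripper's body (75 mm by 187 mm) begins 45 mm behind the grasp point.
Start: joints at [-1.455, 0.181, 1.607, -0, 1.354, -0.206], TCP at [0.182, -0.545, 0.239] pointing down, gripper open.
Joint ranges: [-2.99, 2.99], [-0.89, 2.07], [0.3, 2.58], [-1.14, 4.28], [0, 2.63], [-3.12, 3.12]. Speed limits (rad/s): [2.57, 2.57, 3.01, 3.14, 3.14, 3.14].

INTERFACE

Orientations are given as a unit quaternion [w, x, y, z].
In Python, from station import sensors, eyes, robot gives the robot as it stands. The module is installed in compiled form; this text tells all that it offers.
- The arm moves only by the tool carry_out, never from a script. Its argument "targets" is a list of rows, each a list of 7 numbers: the shift along the world's x, y, z in m, then the turn, a rotation vector about the world's x, y, z in units of 5 degrees (1.0 is 5 degrees), then the opening, from -1 (shut) to 1 (fully open). In form: [[tx, ty, tz, ax, ay, az, claw], ...]. A call has exactly 8 rows; each row is the pose to reach, as a shift and turn from the pose commanded when the call began; what a row does not reach only later rows make up. A row lasts 1/12 s, in which the tool goes at most 41.7 mm and 7.16 degrees, less where a joint would pass 70% of its speed; a pose out of reach is approached as far as the arm can. A call with a gripper value outside its range is refused whole. The fingers move at their own pace and stop on an object; "force" is the grip in N (left out, the last holds). Time passes only in rows, so rows that repeat a pose let the fingers close, or fill a call up. It gives the time, the measured TCP pose, the force, the opening and the grip force at its end, in the units of the state.
- sensors.get_obs(): the state, without advancing time (a new reading comes with each control period).
- eyes.capture(name): name is "scene" or "top" or "wrist"; returns (picture, depth): 480x640x3 uint8, blue, green, red; 480x640 float32, m along the optical axis (not along the pixel's ray), 0 where there is no reading.
- eyes.get_calibration(name): a dict with "K" (3x3 intrinsics, pixels), "k1" (the pictures are not rectified: a ray, as slopes to the right and down, at radius r is drawn at 1 + k1 r^2 times it, then the intrinsics apply), "pose" (4x4, takes a point from camera to world coordinates); the wrist camera has in their place "T_tool_cam" (4x4, takes a point from camera to tool coordinates, whose origin is the TCP and whose axes are the flange's). Camera axes: x right, y down, z forward; pixel columns grow to the right and rows downward; lengths in m; the calibration is good to about 2 mm. A picture is of the moment at which its call begins: read the wrist's pose just before it. get_calibration takes no time and is no camera call.
- robot.hand_in(): hands the job in; it is judged then, once.
The state is a dict: "time_s": time; "joint_pos": joint angles; "joint_velocities": joint speeds; "tau": joint torques, N m; "tool_pos": TCP position; "eef_rot": TCP orientation; "contact_force": force on the tool from outside, world axes, zero at the start; "wrist_torque": the same for the moment, N m; "width": opening from 0.0 (shut) to 1.0 (fully open); "grasp_force": force on a finger pad.
Only numpy, scipy, OpenCV 4.12 (cv2) and the standard library are available. Lean on these libraries where they do the work, as an engineer would, in place of code of your own. Each camera call takes 0.05 s, during which the arm holds its last target. There are 200 camera calls.

## Working session

There is one attempt and no reset: what is moved stays moved. The work goes in short steps, Python scripts to look and compute and a tool call to move; the robot and the scene stay as the last step left them, time stands still between calls to the robot, and variables do not carry over. Pictures are saved under pics/ and viewed, at most 13 in all, crops included, and the job is handed in when it is done.

Besides the shell and the picture viewer there is one more tool, called after "Call:" in YAML: its name, and indented under it one key for each argument. carry_out: Moves the arm, as the interface text tells. Its arguments: {"type":"object","properties":{"targets":{"type":"array","items":{"type":"array","items":{"type":"number"}}},"force":{"type":"number"}},"required":["targets"]}

```bash
mkdir -p pics; ls
cat > h.py <<'E'
import numpy as np, cv2
from station import sensors, eyes, robot
from scipy.spatial.transform import Rotation as R
def campose(name):
    c=eyes.get_calibration(name)
    if name!='wrist': return c,np.array(c['pose'])
    o=sensors.get_obs(); q=o['eef_rot']; T=np.eye(4)
    T[:3,:3]=R.from_quat([q[1],q[2],q[3],q[0]]).as_matrix(); T[:3,3]=o['tool_pos']
    return c,T@np.array(c['T_tool_cam'])
def snap(name):
    c,T=campose(name); im,d=eyes.capture(name)
    np.savez(f'{name}.npz',im=im,d=d,K=c['K'],k1=c['k1'],T=T); return im,d
def load(name):
    return np.load(f'{name}.npz')
def rays(s,uv):
    K,k1=s['K'],float(s['k1'])
    p=cv2.undistortPoints(np.array(uv,float).reshape(-1,1,2),K,np.array([k1,0,0,0,0.]))[:,0]
    return np.c_[p,np.ones(len(p))]
def onplane(s,uv,z):
    r=rays(s,uv)@s['T'][:3,:3].T; o=s['T'][:3,3]
    return o+r*((z-o[2])/r[:,2])[:,None]
def cloud(s):
    v,u=np.mgrid[:480,:640]; r=rays(s,np.c_[u.ravel(),v.ravel()])
    P=r*s['d'].ravel()[:,None]; return (P@s['T'][:3,:3].T+s['T'][:3,3]).reshape(480,640,3)
E
python3 - <<'E'
from h import *
for n in('top','scene'):
    im,d=snap(n); cv2.imwrite(f'pics/{n}0.png',im); print(n,load(n)['T'].round(3).tolist(),(d>0).mean())
E
```

```text
pics
top [[0.003, -0.995, 0.099, 0.404], [-1.0, -0.001, 0.016, -0.196], [-0.016, -0.099, -0.995, 1.341], [0.0, 0.0, 0.0, 1.0]] 0.9959440104166667
scene [[0.6, -0.332, 0.728, -0.165], [-0.8, -0.263, 0.539, -0.703], [0.013, -0.906, -0.423, 0.456], [0.0, 0.0, 0.0, 1.0]] 0.8267643229166667
```

View pics/top0.png

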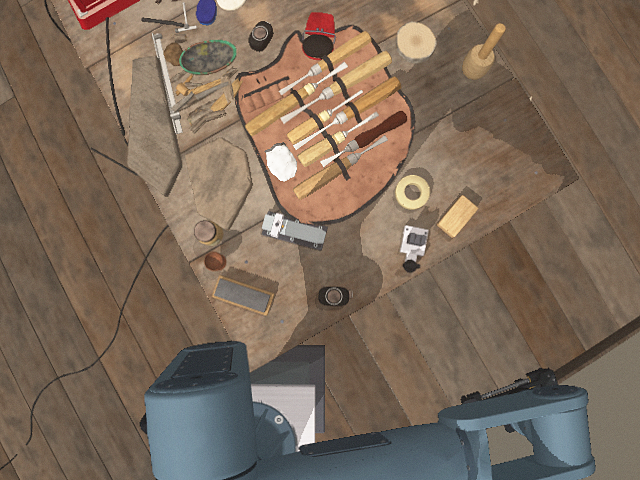

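View pics/scene0.png

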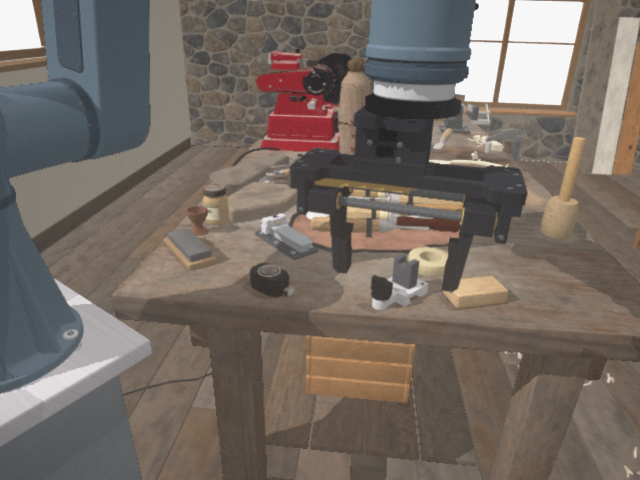

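The top view shows the rail at (294,230), with its stop on the left (272,223) and its open end at about (325,236). The carriage is at (414,240) with its knob at (411,265), and the masking tape (412,192) and sanding block (458,215) are next to it. I'll measure both from the top camera's depth.

Run:
```python
from h import *
s=load('top'); P=cloud(s); im=s['im']
def crop(u0,u1,v0,v1):
    return P[v0:v1,u0:u1].reshape(-1,3)
def rect(Q,nm):
    r=cv2.minAreaRect((Q[:,:2]*1000).astype(np.float32)); print(nm,len(Q),'c',np.round(r[0],1),'sz',np.round(r[1],1),'ang',round(r[2],1),'z',np.median(Q[:,2]).round(4))
A=crop(255,335,203,255)
bench=crop(340,390,230,270); print('bench',np.median(bench[:,2]))
for lo,hi,n in((.005,.014,'foot'),(.025,.038,'dovetail'),(.043,.058,'stop')):
    q=A[(A[:,2]>lo)&(A[:,2]<hi)]; rect(q,n)
B=crop(392,435,218,280)
for lo,hi,n in((.015,.027,'plate'),(.045,.06,'wing'),(.062,.08,'post')):
    q=B[(B[:,2]>lo)&(B[:,2]<hi)]; rect(q,n)
b=cv2.hconcat([cv2.resize(im[200:260,250:340],None,fx=6,fy=6,interpolation=2)[:360],cv2.resize(im[215:275,388:440],None,fx=6,fy=6,interpolation=2)])
b=cv2.resize(b,(800,int(b.shape[0]*800/b.shape[1])));cv2.imwrite('pics/c1.png',b)
```

```text
bench -0.0006307442697907062
foot 1037 c [ 549.6 -110.3] sz [131.8 197.7] ang 0.1 z 0.0078
dovetail 806 c [ 540.  -105.4] sz [161.2  60. ] ang 70.1 z 0.0312
stop 183 c [554.2 -67.2] sz [24.1 53.7] ang 75.0 z 0.0486
plate 522 c [ 494.  -408.5] sz [ 61.1 116.6] ang 78.8 z 0.0205
wing 114 c [ 488.1 -405.5] sz [37.9 85.2] ang 78.8 z 0.0548
post 129 c [ 517.5 -412.7] sz [40.8 24.5] ang 79.1 z 0.0696
```

View pics/c1.png

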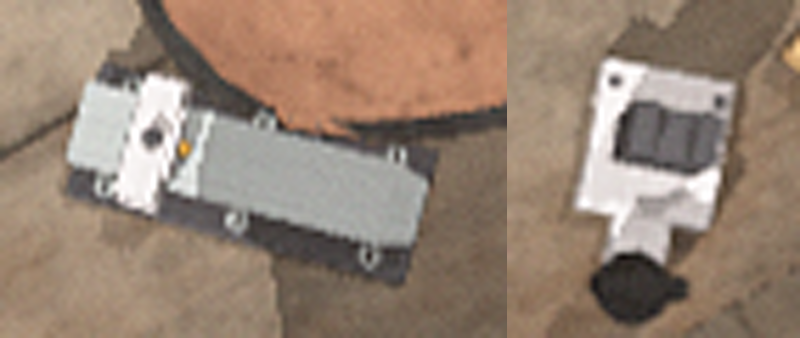

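Crop: rail on the left, with the stop and brass pin at its left end. Carriage on the right, with its post, lug and black knob. The sizes match the given ones: stop 24x54, post 41x24. The rail's y axis points at about 75° and the carriage's at about 79°. Next I'll get the wrist camera geometry.

Run:
```python
from h import *
o=sensors.get_obs(); q=o['eef_rot']; M=R.from_quat([q[1],q[2],q[3],q[0]]).as_matrix()
print(o['tool_pos'],M.round(3).tolist(),o['width'],o['time_s'])
c=eyes.get_calibration('wrist'); print(np.array(c['K']).round(1).tolist(),c['k1'],np.array(c['T_tool_cam']).round(4).tolist())
```

```text
[ 0.18180996 -0.54502261  0.23793182] [[0.949, 0.316, -0.0], [0.316, -0.949, 0.002], [0.0, -0.001, -1.0]] 0.9991174162887246 0.1
[[334.7, 0.0, 323.5], [0.0, 334.7, 236.9], [0.0, 0.0, 1.0]] -0.0335213102005274 [[0.0005, -0.955, -0.2968, 0.0773], [1.0, 0.0007, -0.0006, 0.0006], [0.0008, -0.2968, 0.955, -0.1469], [0.0, 0.0, 0.0, 1.0]]
```

Call:
carry_out:
  targets:
    - [0.025, 0.03, -0.01, 0, 0, 0.7, 1]
    - [0.05, 0.06, -0.02, 0, 0, 1.4, 1]
    - [0.08, 0.09, -0.03, 0, 0, 2.1, 1]
    - [0.1, 0.12, -0.04, 0, 0, 2.8, 1]
    - [0.13, 0.15, -0.05, 0, 0, 3.5, 1]
    - [0.15, 0.18, -0.05, 0, 0, 4.2, 1]
    - [0.17, 0.21, -0.05, 0, 0, 5, 1]
    - [0.18, 0.23, -0.05, 0, 0, 5.65, 1]

```text
time_s: 0.77
tool_pos: [0.3631, -0.3123, 0.188]
eef_rot: [-0.001, 0.917, 0.399, 0.0]
contact_force: [-1.1, 0.3, -1.0]
width: 0.997
grasp_force: 0.0
```

Call:
carry_out:
  targets:
    - [0.025, 0.03, -0.01, 0, 0, 0.7, 1]
    - [0.05, 0.06, -0.02, 0, 0, 1.4, 1]
    - [0.08, 0.09, -0.03, 0, 0, 2.1, 1]
    - [0.1, 0.12, -0.04, 0, 0, 2.8, 1]
    - [0.13, 0.15, -0.05, 0, 0, 3.5, 1]
    - [0.15, 0.18, -0.05, 0, 0, 4.2, 1]
    - [0.18, 0.22, -0.05, 0, 0, 5, 1]
    - [0.185, 0.235, -0.05, 0, 0, 5.65, 1]

```text
time_s: 1.43
tool_pos: [0.5487, -0.0774, 0.1383]
eef_rot: [-0.0, 0.792, 0.61, 0.0]
contact_force: [0.6, -0.4, -0.2]
width: 1.003
grasp_force: 0.0
```

Run:
```python
from h import *
im,d=snap('wrist'); cv2.imwrite('pics/w1.png',im); print(load('wrist')['T'].round(3).tolist(),sensors.get_obs()['tool_pos'])
```

```text
[[0.967, -0.243, -0.076, 0.569], [-0.255, -0.924, -0.285, -0.004], [-0.001, 0.295, -0.955, 0.285], [0.0, 0.0, 0.0, 1.0]] [ 0.54896343 -0.07478854  0.13831388]
```

View pics/w1.png

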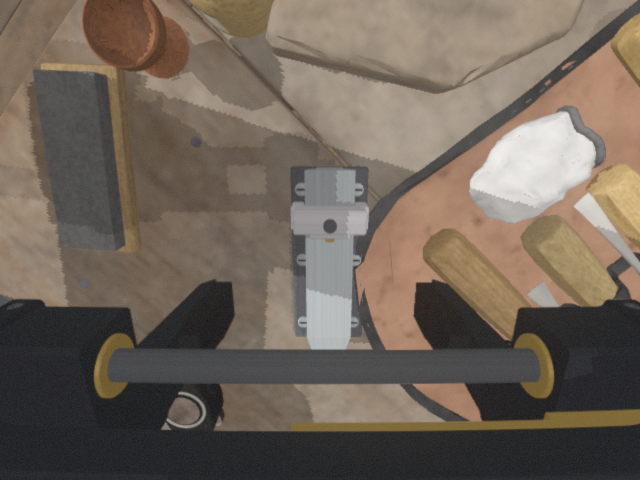

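Wrist view: rail upright at columns 291-369, stop nose and pin at (329,238), dovetail tip at about (329,350). The foot's top corners are at (291,167) and (369,167). Now fitting the edges.

```bash
cat > fit.py <<'E'
from h import *
def edges(g,rows,c0,c1,lo):  # outermost threshold crossings of bright band, subpixel
    L=[];Rr=[]
    for v in rows:
        p=g[v,c0:c1].astype(float); b=np.where(p>lo)[0]
        i,j=b[0],b[-1]
        L.append((c0+i-(p[i]-lo)/(p[i]-p[i-1]) if i>0 else c0,v)); Rr.append((c0+j+(p[j]-lo)/(p[j]-p[j+1]) if j<len(p)-1 else c1,v))
    return np.array(L),np.array(Rr)
E
python3 - <<'E'
from fit import *
s=load('wrist'); g=cv2.cvtColor(s['im'],6); P=cloud(s)
for v in (180,255,290,310,325,345): print(v,g[v,285:375:3].tolist())
print('col329',g[325:365:2,322].tolist())
for uv in((329,300),(329,320),(310,172),(329,185),(329,212),(299,245),(299,310),(329,340),(270,300)): print(uv,P[uv[1],uv[0]].round(4))
E
```

```text
180 [103, 96, 72, 73, 73, 75, 78, 124, 125, 125, 126, 131, 125, 127, 125, 127, 126, 130, 153, 152, 152, 154, 155, 151, 86, 87, 86, 85, 118, 118]
255 [116, 115, 96, 79, 84, 125, 129, 148, 152, 152, 149, 155, 150, 150, 151, 149, 153, 151, 152, 152, 152, 155, 153, 145, 134, 74, 72, 131, 129, 133]
290 [136, 138, 128, 109, 96, 101, 99, 165, 177, 174, 153, 157, 151, 152, 152, 152, 152, 151, 153, 152, 151, 153, 149, 91, 104, 142, 110, 144, 142, 142]
310 [144, 144, 129, 117, 99, 99, 100, 146, 188, 186, 189, 191, 187, 190, 188, 188, 191, 186, 189, 189, 188, 187, 135, 91, 87, 76, 76, 77, 99, 144]
325 [151, 153, 148, 117, 109, 172, 167, 170, 186, 185, 189, 189, 186, 189, 187, 189, 189, 186, 188, 187, 187, 185, 149, 150, 125, 83, 73, 68, 75, 67]
345 [143, 138, 137, 139, 142, 144, 142, 141, 148, 181, 181, 184, 183, 182, 182, 182, 185, 185, 186, 183, 180, 147, 146, 150, 151, 150, 151, 152, 146, 69]
col329 [185, 186, 184, 185, 185, 184, 184, 182, 180, 181, 183, 183, 135, 75, 74, 80, 76, 79, 80, 75]
(329, 300) [ 0.5391 -0.1344  0.0319]
(329, 320) [ 0.5345 -0.1525  0.0327]
(310, 172) [ 0.5521 -0.0275  0.0335]
(329, 185) [ 0.5634 -0.0403  0.0348]
(329, 212) [ 0.5589 -0.0567  0.051 ]
(299, 245) [ 0.5245 -0.0879  0.0092]
(299, 310) [ 0.5068 -0.1494  0.0085]
(329, 340) [ 0.5295 -0.1717  0.0329]
(270, 300) [ 0.4817 -0.1359  0.0017]
```

Run:
```python
from fit import *
s=load('wrist'); g=cv2.cvtColor(s['im'],6)
rows=[v for v in range(272,316) if not 282<v<298]
L,Rr=edges(g,rows,300,355,125)
def line(uv,z):
    p=onplane(s,uv,z); vx,vy,x,y=cv2.fitLine(p[:,:2].astype(np.float32),cv2.DIST_HUBER,0,.01,.01).ravel()
    if vy<0: vx,vy=-vx,-vy
    r=(p[:,:2]-[x,y])@[vy,-vx]; return np.array([vx,vy]),np.array([x,y]),r.std()
dl,pl,rl=line(L,.032); dr,pr,rr=line(Rr,.032)
for d in(dl,dr): print('ang',np.degrees(np.arctan2(d[1],d[0])))
d=dl+dr; d/=np.linalg.norm(d); n=np.array([d[1],-d[0]])
print('width',(pr-pl)@n,rl,rr)
# tip
ys=[]
for u in range(320,339):
    p=g[335:362,u].astype(float); k=np.where(p>128)[0][-1]; 
    ys.append((u,335+k+(p[k]-128)/(p[k]-p[k+1])))
tip=onplane(s,ys,.0295)[:,:2]; y0=np.median(tip@d)
foot=onplane(s,[(295,336),(361,336)],.008)[:,:2]@d; top=onplane(s,[(291,167),(369,167)],.008)[:,:2]@d
xm=(pl@n+pr@n)/2
m=n*xm+d*y0
print('mouth',m.round(4),'tip y',y0,'foot ends',foot,top,'d',d,'n',n)
ctr=n*xm+d*(y0+.08); print('rail origin',ctr, 'ang',np.degrees(np.arctan2(d[1],d[0])))
# foot sides
Lf=[];
```

```text
ang 74.11156
ang 75.8915
width 0.038484138 7.15833618981637e-05 0.00011979428644746034
mouth [ 0.5257 -0.1829] tip y -0.04066450816560763 foot ends [-0.04153603 -0.04125921] [0.11750759 0.11780472] d [0.25879315 0.9659327 ] n [ 0.9659327  -0.25879315]
rail origin [ 0.5463835  -0.10566451] ang 75.00153
```

Call:
carry_out:
  targets:
    - [-0.003, -0.04, 0.01, 0, 0, 0.2, 1]
    - [-0.006, -0.08, 0.02, 0, 0, 0.4, 1]
    - [-0.01, -0.12, 0.02, 0, 0, 0.6, 1]
    - [-0.013, -0.16, 0.02, 0, 0, 0.8, 1]
    - [-0.016, -0.2, 0.02, 0, 0, 0.8, 1]
    - [-0.02, -0.24, 0.02, 0, 0, 0.8, 0.5]
    - [-0.024, -0.28, 0.02, 0, 0, 0.8, 0.3]
    - [-0.026, -0.308, 0.02, 0, 0, 0.8, 0.3]

```text
time_s: 2.15
tool_pos: [0.5194, -0.3921, 0.1583]
eef_rot: [0.0, 0.773, 0.635, -0.0]
contact_force: [0.1, -0.2, 1.0]
width: 0.802
grasp_force: 0.0
```

Call:
carry_out:
  targets:
    - [0, 0, 0, 0, 0, 0, 0.3]
    - [0, 0, 0, 0, 0, 0, 0.3]
    - [0, 0, 0, 0, 0, 0, 0.3]
    - [0, 0, 0, 0, 0, 0, 0.3]
    - [0, 0, 0, 0, 0, 0, 0.3]
    - [0, 0, 0, 0, 0, 0, 0.3]
    - [0, 0, 0, 0, 0, 0, 0.3]
    - [0, 0, 0, 0, 0, 0, 0.3]

```text
time_s: 2.82
tool_pos: [0.5212, -0.3879, 0.1589]
eef_rot: [0.0, 0.772, 0.636, -0.0]
contact_force: [0.5, -0.3, -0.1]
width: 0.654
grasp_force: 0.0
```

Run:
```python
from h import *
im,d=snap('wrist'); cv2.imwrite('pics/w2.png',im); print(sensors.get_obs()['tool_pos'],sensors.get_obs()['width'])
s=load('wrist');P=cloud(s)
def rect(Q,nm):
    r=cv2.minAreaRect((Q[:,:2]*1000).astype(np.float32)); print(nm,len(Q),'c',np.round(r[0],1),'sz',np.round(r[1],1),'ang',round(r[2],1),'z',np.median(Q[:,2]).round(4))
A=P.reshape(-1,3); ok=(s['d'].ravel()>0)&(np.hypot(A[:,0]-.5,A[:,1]+.41)<.09)
A=A[ok]
for lo,hi,n in((.064,.08,'post'),(.045,.06,'wing')):
    rect(A[(A[:,2]>lo)&(A[:,2]<hi)],n)
```

```text
[ 0.52111765 -0.38803978  0.15886232] 0.6517344401345119
post 1129 c [ 519.4 -411.3] sz [40.1 24. ] ang 79.6 z 0.0724
wing 917 c [ 489.  -404.8] sz [39.2 86. ] ang 78.6 z 0.0555
```

View pics/w2.png

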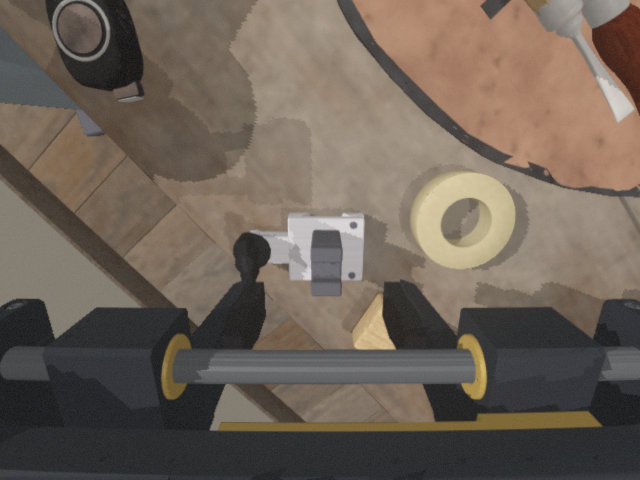

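Wrist view: carriage at (326,247), post at (326,262), knob at (250,255). The point cloud puts the post at (0.5194, -0.4113), 40x24 mm with its top at 72 mm, as specified. I'll go down and grasp it.

Call:
carry_out:
  targets:
    - [-0.0015, -0.023, -0.01, 0, 0, 0.1, 0]
    - [-0.0015, -0.023, -0.03, 0, 0, 0.1, 0]
    - [-0.0015, -0.023, -0.05, 0, 0, 0.1, 0]
    - [-0.0015, -0.023, -0.05, 0, 0, 0.1, 0]
    - [-0.0015, -0.023, -0.05, 0, 0, 0.1, 0]
    - [-0.0015, -0.023, -0.07, 0, 0, 0.1, 0]
    - [-0.0015, -0.023, -0.1, 0, 0, 0.1, 0]
    - [-0.0015, -0.023, -0.128, 0, 0, 0.1, 0]

```text
time_s: 3.53
tool_pos: [0.5211, -0.4129, 0.0329]
eef_rot: [0.003, 0.769, 0.639, 0.0]
contact_force: [-0.3, 0.0, -1.1]
width: 0.5
grasp_force: 0.0
```

Call:
carry_out:
  targets:
    - [0, 0, 0, 0, 0, 0, 0]
    - [0, 0, 0, 0, 0, 0, -0.3]
    - [0, 0, 0, 0, 0, 0, -0.5]
    - [0, 0, 0, 0, 0, 0, -0.5]
    - [0, 0, 0, 0, 0, 0, -0.5]
    - [0, 0, 0, 0, 0, 0, -0.5]
    - [0, 0, 0, 0, 0, 0, -0.5]
    - [0, 0, 0, 0, 0, 0, -0.5]
  force: 25

```text
time_s: 4.2
tool_pos: [0.5205, -0.4128, 0.0336]
eef_rot: [0.002, 0.769, 0.639, -0.0]
contact_force: [-0.9, 1.4, 6.7]
width: 0.271
grasp_force: 25.0
```

Call:
carry_out:
  targets:
    - [0, 0, 0.005, 0, 0, 0, -0.5]
    - [0, 0, 0.01, 0, 0, 0, -0.5]
    - [0, 0, 0.02, 0, 0, 0, -0.5]
    - [0, 0, 0.03, 0, 0, 0, -0.5]
    - [0, 0, 0.05, 0, 0, 0, -0.5]
    - [0, 0, 0.06, 0, 0, 0, -0.5]
    - [0, 0, 0.06, 0, 0, 0, -0.5]
    - [0, 0, 0.06, 0, 0, 0, -0.5]

```text
time_s: 4.87
tool_pos: [0.5199, -0.4121, 0.0919]
eef_rot: [0.001, 0.769, 0.639, 0.0]
contact_force: [0.6, -0.9, -6.8]
width: 0.269
grasp_force: 25.0
```

Run:
```python
from h import *
o=sensors.get_obs(); print(o['tool_pos'],o['eef_rot'],o['contact_force'],o['wrist_torque'])
im,d=snap('wrist')
s=load('wrist');P=cloud(s)
A=P.reshape(-1,3); q=o['eef_rot'];M=R.from_quat([q[1],q[2],q[3],q[0]]).as_matrix()
t=(A-o['tool_pos'])@M  # tool frame
ok=(s['d'].ravel()>0)&(abs(t[:,0])<.06)&(abs(t[:,1])<.1)
t=t[ok]; np.save('t.npy',t)
for z in np.arange(-.05,.06,.005):
    k=t[(t[:,2]>z)&(t[:,2]<z+.005)]
    if len(k)>20: print(round(z,3),len(k),k.min(0).round(4),k.max(0).round(4))
cv2.imwrite('pics/w3.png',im)
```

```text
[ 0.5198721  -0.41205322  0.0918772 ] [1.16475372e-03 7.69197207e-01 6.39010405e-01 4.82633606e-05] [ 0.61619276 -0.92076852 -6.78501556] [-0.01093642 -0.10949926 -0.01446259]
-0.05 932 [-0.0114 -0.0242 -0.05  ] [ 0.0116  0.0257 -0.045 ]
-0.045 839 [-0.0167 -0.0255 -0.045 ] [ 0.0202  0.0271 -0.04  ]
-0.04 2616 [-0.0192 -0.0266 -0.04  ] [ 0.0212  0.0282 -0.035 ]
-0.035 996 [-0.0078 -0.0271 -0.035 ] [ 0.0213  0.0288 -0.03  ]
-0.03 2253 [-0.0105 -0.0268 -0.03  ] [ 0.0212  0.0282 -0.025 ]
-0.025 1554 [-0.0096 -0.0724 -0.025 ] [ 0.0213  0.0279 -0.02  ]
-0.02 930 [ 0.0035 -0.0716 -0.02  ] [ 0.0214  0.0272 -0.015 ]
-0.015 872 [ 0.0002 -0.0718 -0.015 ] [ 0.0214  0.0266 -0.01  ]
-0.01 768 [-0.0022 -0.0721 -0.01  ] [ 0.0211  0.0266 -0.005 ]
-0.005 653 [-0.0048 -0.0716 -0.005 ] [ 0.0214  0.0244 -0.    ]
-0.0 545 [-0.0081 -0.0708  0.    ] [0.0212 0.0125 0.005 ]
0.005 1037 [-0.0095 -0.0647  0.005 ] [0.0279 0.0271 0.01  ]
0.01 7181 [-0.0122 -0.063   0.01  ] [0.0312 0.0349 0.015 ]
0.015 511 [ 0.013  -0.0695  0.015 ] [0.0312 0.0341 0.02  ]
0.02 369 [ 0.0129 -0.071   0.02  ] [0.0312 0.0345 0.025 ]
0.025 343 [ 0.0117 -0.0733  0.025 ] [0.0313 0.0345 0.03  ]
0.03 140 [ 0.0124 -0.0689  0.03  ] [0.0311 0.0348 0.0339]
```

View pics/w3.png

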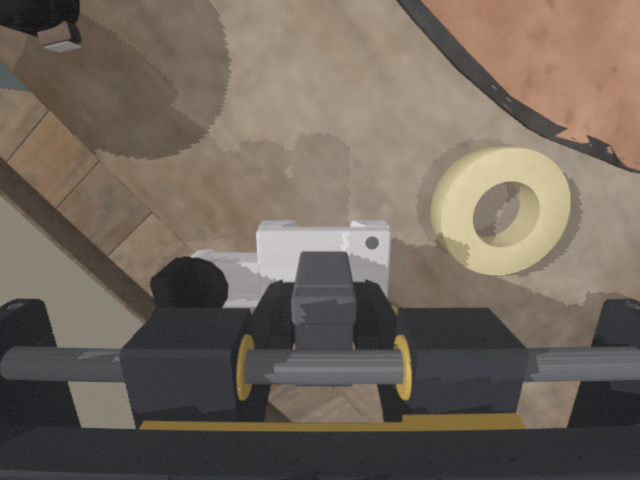

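Carriage held: weight about 5-6 N, underside 33.6 mm below the TCP, plate front at tool x = +31 mm. Next I move it behind the rail mouth, at height, and check the alignment there.

Call:
carry_out:
  targets:
    - [0, 0.02, 0, 0, 0, -0.1, -0.5]
    - [-0.002, 0.045, 0, 0, 0, -0.3, -0.5]
    - [-0.003, 0.075, 0, 0, 0, -0.5, -0.5]
    - [-0.004, 0.105, 0, 0, 0, -0.7, -0.5]
    - [-0.005, 0.135, 0, 0, 0, -0.89, -0.5]
    - [-0.006, 0.155, 0, 0, 0, -0.89, -0.5]
    - [-0.007, 0.165, 0, 0, 0, -0.89, -0.5]
    - [-0.008, 0.17, 0, 0, 0, -0.89, -0.5]

```text
time_s: 5.58
tool_pos: [0.5108, -0.2396, 0.0898]
eef_rot: [-0.001, 0.793, 0.609, -0.0]
contact_force: [-0.9, -0.4, -5.6]
width: 0.267
grasp_force: 25.0
```

Call:
carry_out:
  targets:
    - [0, 0, 0, 0, 0, 0, -0.5]
    - [0, 0, 0, 0, 0, 0, -0.5]
    - [0, 0, 0, 0, 0, 0, -0.5]
    - [0, 0, 0, 0, 0, 0, -0.5]
    - [0, 0, 0, 0, 0, 0, -0.5]
    - [0, 0, 0, 0, 0, 0, -0.5]
    - [0, 0, 0, 0, 0, 0, -0.5]
    - [0, 0, 0, 0, 0, 0, -0.5]

```text
time_s: 6.25
tool_pos: [0.5113, -0.2417, 0.0907]
eef_rot: [-0.0, 0.794, 0.609, -0.0]
contact_force: [1.3, 1.1, -5.6]
width: 0.269
grasp_force: 25.0
```

Run:
```python
from h import *
o=sensors.get_obs(); print(o['tool_pos'],o['eef_rot'],o['contact_force'],o['wrist_torque'])
q=o['eef_rot'];print(np.degrees(2*np.arctan2(q[2],q[1])))
im,d=snap('wrist'); cv2.imwrite('pics/w4.png',im)
```

```text
[ 0.51132734 -0.24171401  0.09067095] [-1.57208797e-05  7.93514521e-01  6.08551317e-01 -1.36763631e-05] [ 1.25263276  1.06708785 -5.60413219] [-0.03449865 -0.10785981 -0.01224168]
74.96965455710956
```

View pics/w4.png

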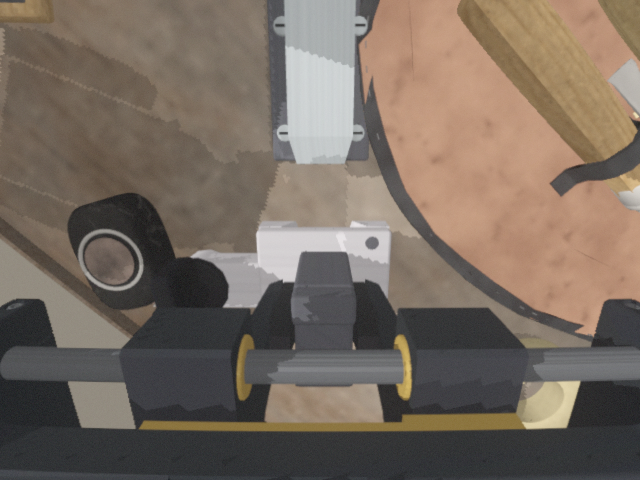

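Wrist view: rail tip at (320,162), dovetail columns about 285-357. The plate's front edge runs over columns 258-389 at row 228, so they are nearly centred on each other. The tape measure at (120,250) is close to the knob's path, so I'll measure that clearance too.

Run:
```python
from fit import *
s=load('wrist'); o=sensors.get_obs(); q=o['eef_rot'];M=R.from_quat([q[1],q[2],q[3],q[0]]).as_matrix()
g=cv2.cvtColor(s['im'],6); tp=o['tool_pos']
T=lambda p:(p-tp)@M
L,Rr=edges(g,[v for v in range(45,118)],280,361,125)
for e,nm in((L,'L'),(Rr,'R')):
    p=T(onplane(s,e,.032)); k=np.polyfit(p[:,0],p[:,1],1); k=np.polyfit(p[:,0][abs(p[:,1]-np.polyval(k,p[:,0]))<.001],p[:,1][abs(p[:,1]-np.polyval(k,p[:,0]))<.001],1)
    print(nm,'slope deg',np.degrees(k[0]),'y at x=.1',np.polyval(k,.1),'x range',p[[0,-1],0])
print('tip x',T(onplane(s,[(320,162.5),(320,163.5)],.0295))[:,0])
zt=tp[2]-.0336+.021
for v in(234,240,246): print('plate',v,T(onplane(s,edges(g,[v],235,405,170)[1],zt))[:,:2], g[v,240:300:4].tolist())
print('platecorner L',T(onplane(s,[(258,232),(389,232)],zt))[:,:2])
print('post top',T(onplane(s,[(302,253),(348,253)],tp[2]-.0336+.072))[:,:2])
t=T(cloud(s).reshape(-1,3)).reshape(480,640,3)
k=t[190:310,65:180].reshape(-1,3); w=cloud(s)[190:310,65:180].reshape(-1,3); k=k[(w[:,2]>.012)&(w[:,2]<.045)&(k[:,1]<-.085)]
print('tape ext',k.min(0),k.max(0))
```

```text
L slope deg 0.04824782254989323 y at x=.1 -0.02093329680833134 x range [0.12352393 0.08567854]
R slope deg -0.1085360764589793 y at x=.1 0.018134709642179444 x range [0.12352625 0.08567985]
tip x [0.05944421 0.05884441]
plate 234 [[0.02852002 0.03376628]] [101, 101, 104, 107, 190, 211, 210, 210, 210, 210, 211, 211, 210, 209, 210]
plate 240 [[0.02538157 0.03384188]] [104, 105, 104, 106, 166, 211, 212, 211, 212, 212, 211, 211, 209, 210, 210]
plate 246 [[0.02220783 0.03381039]] [103, 102, 102, 106, 140, 210, 210, 208, 210, 208, 208, 209, 208, 208, 209]
platecorner L [[ 0.02952325 -0.0318577 ]
 [ 0.02955815  0.03329729]]
post top [[ 0.03697616 -0.00664768]
 [ 0.03698524  0.00920756]]
tape ext [-0.04721522 -0.16346502  0.04696861] [ 0.03773176 -0.10961081  0.07868301]
```

Rail's middle line is about 1.8 mm to the -x side of the carriage, and the yaw matches to within 0.05°. The gap to the tip is 28 mm and the tape measure clears by 26 mm. I'll shift and lower to riding height.

Call:
carry_out:
  targets:
    - [-0.0017, 0.0005, -0.004, 0, 0, 0, -0.5]
    - [-0.0017, 0.0005, -0.01, 0, 0, 0, -0.5]
    - [-0.0017, 0.0005, -0.016, 0, 0, 0, -0.5]
    - [-0.0017, 0.0005, -0.022, 0, 0, 0, -0.5]
    - [-0.0017, 0.0005, -0.028, 0, 0, 0, -0.5]
    - [-0.0017, 0.0005, -0.033, 0, 0, 0, -0.5]
    - [-0.0017, 0.0005, -0.035, 0, 0, 0, -0.5]
    - [-0.0017, 0.0005, -0.035, 0, 0, 0, -0.5]

```text
time_s: 6.97
tool_pos: [0.5092, -0.2406, 0.0548]
eef_rot: [-0.001, 0.793, 0.609, -0.0]
contact_force: [0.9, -0.9, -6.3]
width: 0.273
grasp_force: 25.0
```

Call:
carry_out:
  targets:
    - [0, 0, 0, 0, 0, 0, -0.5]
    - [0.001, 0.004, 0, 0, 0, 0, -0.5]
    - [0.002, 0.008, 0, 0, 0, 0, -0.5]
    - [0.0033, 0.0125, 0, 0, 0, 0, -0.5]
    - [0.0046, 0.0172, 0, 0, 0, 0, -0.5]
    - [0.0056, 0.021, 0, 0, 0, 0, -0.5]
    - [0.0062, 0.0232, 0, 0, 0, 0, -0.5]
    - [0.0062, 0.0232, 0, 0, 0, 0, -0.5]

```text
time_s: 7.63
tool_pos: [0.516, -0.2171, 0.0557]
eef_rot: [-0.0, 0.793, 0.609, 0.0]
contact_force: [-0.1, 0.2, -5.6]
width: 0.268
grasp_force: 25.0
```

Call:
carry_out:
  targets:
    - [0, 0, 0, 0, 0, 0, -0.5]
    - [0, 0, 0, 0, 0, 0, -0.5]
    - [0, 0, 0, 0, 0, 0, -0.5]
    - [0, 0, 0, 0, 0, 0, -0.5]
    - [0, 0, 0, 0, 0, 0, -0.5]
    - [0, 0, 0, 0, 0, 0, -0.5]
    - [0, 0, 0, 0, 0, 0, -0.5]
    - [0, 0, 0, 0, 0, 0, -0.5]

```text
time_s: 8.3
tool_pos: [0.5159, -0.2178, 0.0557]
eef_rot: [0.0, 0.793, 0.609, -0.0]
contact_force: [0.0, -0.4, -6.5]
width: 0.269
grasp_force: 25.0
```

Call:
carry_out:
  targets:
    - [0.0005, 0.002, 0, 0, 0, 0, -0.5]
    - [0.001, 0.004, 0, 0, 0, 0, -0.5]
    - [0.0016, 0.006, 0, 0, 0, 0, -0.5]
    - [0.0021, 0.008, 0, 0, 0, 0, -0.5]
    - [0.0026, 0.0098, 0, 0, 0, 0, -0.5]
    - [0.0031, 0.0116, 0, 0, 0, 0, -0.5]
    - [0.0036, 0.0135, 0, 0, 0, 0, -0.5]
    - [0.0036, 0.0135, 0, 0, 0, 0, -0.5]

```text
time_s: 8.97
tool_pos: [0.5196, -0.2038, 0.0557]
eef_rot: [-0.0, 0.793, 0.609, 0.0]
contact_force: [0.3, 0.2, -5.8]
width: 0.269
grasp_force: 25.0
```

Call:
carry_out:
  targets:
    - [0.0005, 0.0018, 0, 0, 0, 0, -0.5]
    - [0.001, 0.0036, 0, 0, 0, 0, -0.5]
    - [0.0015, 0.0054, 0, 0, 0, 0, -0.5]
    - [0.0019, 0.0072, 0, 0, 0, 0, -0.5]
    - [0.0024, 0.009, 0, 0, 0, 0, -0.5]
    - [0.0028, 0.0106, 0, 0, 0, 0, -0.5]
    - [0.0032, 0.012, 0, 0, 0, 0, -0.5]
    - [0.0032, 0.012, 0, 0, 0, 0, -0.5]

```text
time_s: 9.63
tool_pos: [0.5227, -0.192, 0.0557]
eef_rot: [-0.0, 0.793, 0.609, 0.0]
contact_force: [-0.4, -0.5, -5.6]
width: 0.271
grasp_force: 25.0
```

Call:
carry_out:
  targets:
    - [0.0006, 0.0024, 0, 0, 0, 0, -0.5]
    - [0.0013, 0.0048, 0, 0, 0, 0, -0.5]
    - [0.0019, 0.0072, 0, 0, 0, 0, -0.5]
    - [0.0026, 0.0097, 0, 0, 0, 0, -0.5]
    - [0.0032, 0.012, 0, 0, 0, 0, -0.5]
    - [0.0039, 0.0145, 0, 0, 0, 0, -0.5]
    - [0.0045, 0.0169, 0, 0, 0, 0, -0.5]
    - [0.0052, 0.0193, 0, 0, 0, 0, -0.5]

```text
time_s: 10.3
tool_pos: [0.528, -0.1727, 0.0557]
eef_rot: [0.0, 0.793, 0.609, 0.0]
contact_force: [0.6, -0.9, -5.5]
width: 0.27
grasp_force: 25.0
```

Call:
carry_out:
  targets:
    - [0.0006, 0.0024, 0, 0, 0, 0, -0.5]
    - [0.0013, 0.0048, 0, 0, 0, 0, -0.5]
    - [0.0019, 0.0072, 0, 0, 0, 0, -0.5]
    - [0.0026, 0.0097, 0, 0, 0, 0, -0.5]
    - [0.0032, 0.012, 0, 0, 0, 0, -0.5]
    - [0.0039, 0.0145, 0, 0, 0, 0, -0.5]
    - [0.0045, 0.0169, 0, 0, 0, 0, -0.5]
    - [0.0052, 0.0193, 0, 0, 0, 0, -0.5]

```text
time_s: 10.97
tool_pos: [0.5331, -0.1534, 0.0557]
eef_rot: [-0.0, 0.793, 0.609, 0.0]
contact_force: [0.4, 0.5, -6.7]
width: 0.27
grasp_force: 25.0
```

Call:
carry_out:
  targets:
    - [0.0006, 0.0024, 0, 0, 0, 0, -0.5]
    - [0.0013, 0.0048, 0, 0, 0, 0, -0.5]
    - [0.0019, 0.0072, 0, 0, 0, 0, -0.5]
    - [0.0026, 0.0097, 0, 0, 0, 0, -0.5]
    - [0.0032, 0.012, 0, 0, 0, 0, -0.5]
    - [0.0039, 0.0145, 0, 0, 0, 0, -0.5]
    - [0.0045, 0.0169, 0, 0, 0, 0, -0.5]
    - [0.0052, 0.0193, 0, 0, 0, 0, -0.5]

```text
time_s: 11.63
tool_pos: [0.5383, -0.1341, 0.0557]
eef_rot: [-0.0, 0.793, 0.609, 0.0]
contact_force: [1.0, -0.5, -6.2]
width: 0.272
grasp_force: 25.0
```

Run:
```python
from h import *
im,d=snap('wrist'); cv2.imwrite('pics/w5.png',im); o=sensors.get_obs();print(o['tool_pos'],o['contact_force'],o['wrist_torque'])
```

```text
[ 0.53839032 -0.13372228  0.05569393] [ 0.24128968  0.74845907 -6.57189999] [-0.01053121 -0.09500023  0.04416424]
```

View pics/w5.png

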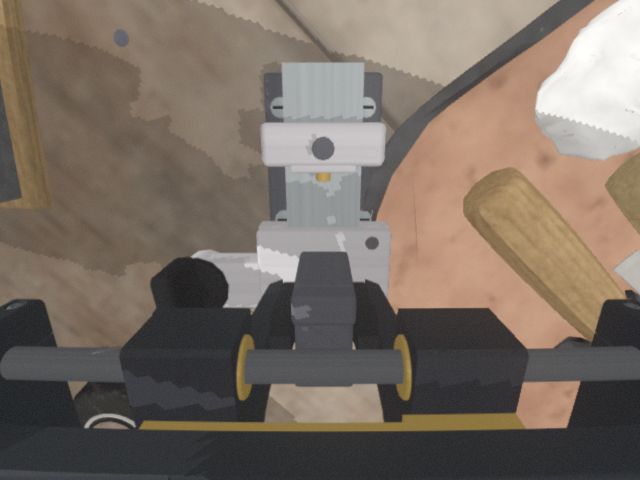

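The carriage is threaded and running free. The pin is at (322,177), the stop nose at row 172 and the carriage front at row 222, so about 22-26 mm remain. I'll go on more slowly.

Call:
carry_out:
  targets:
    - [0.0005, 0.0018, 0, 0, 0, 0, -0.5]
    - [0.001, 0.0036, 0, 0, 0, 0, -0.5]
    - [0.0015, 0.0054, 0, 0, 0, 0, -0.5]
    - [0.0019, 0.0072, 0, 0, 0, 0, -0.5]
    - [0.0024, 0.009, 0, 0, 0, 0, -0.5]
    - [0.0029, 0.0108, 0, 0, 0, 0, -0.5]
    - [0.0034, 0.0126, 0, 0, 0, 0, -0.5]
    - [0.0036, 0.0135, 0, 0, 0, 0, -0.5]

```text
time_s: 12.35
tool_pos: [0.5419, -0.1206, 0.0557]
eef_rot: [-0.0, 0.793, 0.609, 0.0]
contact_force: [-0.7, -0.5, -5.4]
width: 0.269
grasp_force: 25.0
```

Call:
carry_out:
  targets:
    - [0.0001, 0.0005, 0, 0, 0, 0, -0.5]
    - [0.0003, 0.001, 0, 0, 0, 0, -0.5]
    - [0.0004, 0.0014, 0, 0, 0, 0, -0.5]
    - [0.0005, 0.0019, 0, 0, 0, 0, -0.5]
    - [0.0006, 0.0024, 0, 0, 0, 0, -0.5]
    - [0.0008, 0.0029, 0, 0, 0, 0, -0.5]
    - [0.0009, 0.0034, 0, 0, 0, 0, -0.5]
    - [0.001, 0.0039, 0, 0, 0, 0, -0.5]

```text
time_s: 13.02
tool_pos: [0.5429, -0.117, 0.0557]
eef_rot: [0.0, 0.793, 0.609, 0.0]
contact_force: [-0.5, -0.2, -4.9]
width: 0.267
grasp_force: 25.0
```

```bash
cat > gap.py <<'E'
from h import *
im,d=snap('wrist'); o=sensors.get_obs();s=load('wrist')
q=o['eef_rot'];M=R.from_quat([q[1],q[2],q[3],q[0]]).as_matrix()
T=lambda p:(p-o['tool_pos'])@M
g=cv2.cvtColor(im,6)
print('cols',[g[150:240:2,u].tolist() for u in(335,)])
t=T(cloud(s).reshape(-1,3)).reshape(480,640,3)
for v in range(160,235,4): print(v,(t[v,335,[0,2]]*1000).round(1),end=' ')
print(o['tool_pos'],o['contact_force'])
E
python3 gap.py
```

```text
cols [[175, 174, 165, 152, 152, 154, 159, 173, 188, 194, 195, 198, 197, 201, 202, 198, 197, 198, 195, 191, 191, 194, 194, 191, 168, 167, 159, 161, 168, 164, 152, 148, 150, 151, 154, 158, 149, 147, 149, 157, 160, 168, 167, 169, 171]]
160 [63.9 22.1] 164 [63.3  6.4] 168 [61.6  5.4] 172 [59.8  5.7] 176 [58.   5.5] 180 [56.2  5.8] 184 [54.4  5.5] 188 [52.5  5.9] 192 [50.9  4.8] 196 [48.9  5.3] 200 [46.9  6.4] 204 [45.1  6. ] 208 [42.9  7.3] 212 [37.2 23.4] 216 [35.7 21.1] 220 [33.1 22.7] 224 [30.6 24. ] 228 [30.3 17.4] 232 [30.1 10.6] [ 0.54289803 -0.11687537  0.05571999] [-0.16020749 -0.06233655 -5.57035416]
```

Call:
carry_out:
  targets:
    - [0.0003, 0.001, 0, 0, 0, 0, -0.5]
    - [0.0005, 0.002, 0, 0, 0, 0, -0.5]
    - [0.0008, 0.003, 0, 0, 0, 0, -0.5]
    - [0.0011, 0.004, 0, 0, 0, 0, -0.5]
    - [0.0013, 0.005, 0, 0, 0, 0, -0.5]
    - [0.0016, 0.006, 0, 0, 0, 0, -0.5]
    - [0.0019, 0.007, 0, 0, 0, 0, -0.5]
    - [0.0021, 0.0078, 0, 0, 0, 0, -0.5]

```text
time_s: 13.73
tool_pos: [0.545, -0.109, 0.0557]
eef_rot: [-0.0, 0.793, 0.609, 0.0]
contact_force: [-0.4, -0.3, -5.2]
width: 0.27
grasp_force: 25.0
```

Call:
carry_out:
  targets:
    - [0, 0.0002, 0, 0, 0, 0, -0.5]
    - [0.0001, 0.0004, 0, 0, 0, 0, -0.5]
    - [0.0002, 0.0006, 0, 0, 0, 0, -0.5]
    - [0.0002, 0.0008, 0, 0, 0, 0, -0.5]
    - [0.0003, 0.001, 0, 0, 0, 0, -0.5]
    - [0.0003, 0.0012, 0, 0, 0, 0, -0.5]
    - [0.0004, 0.0014, 0, 0, 0, 0, -0.5]
    - [0.0004, 0.0016, 0, 0, 0, 0, -0.5]

```text
time_s: 14.4
tool_pos: [0.5454, -0.1076, 0.0557]
eef_rot: [0.0, 0.793, 0.609, 0.0]
contact_force: [0.9, -0.5, -6.0]
width: 0.268
grasp_force: 25.0
```

Call:
carry_out:
  targets:
    - [0, 0.0002, 0, 0, 0, 0, -0.5]
    - [0.0001, 0.0003, 0, 0, 0, 0, -0.5]
    - [0.0001, 0.0005, 0, 0, 0, 0, -0.5]
    - [0.0002, 0.0006, 0, 0, 0, 0, -0.5]
    - [0.0002, 0.0008, 0, 0, 0, 0, -0.5]
    - [0.0002, 0.0009, 0, 0, 0, 0, -0.5]
    - [0.0003, 0.001, 0, 0, 0, 0, -0.5]
    - [0.0003, 0.0012, 0, 0, 0, 0, -0.5]

```text
time_s: 15.07
tool_pos: [0.5457, -0.1064, 0.0557]
eef_rot: [0.0, 0.793, 0.609, -0.0]
contact_force: [0.2, -0.5, -5.6]
width: 0.268
grasp_force: 25.0
```

Call:
carry_out:
  targets:
    - [0, 0.0002, 0, 0, 0, 0, -0.5]
    - [0.0001, 0.0003, 0, 0, 0, 0, -0.5]
    - [0.0001, 0.0005, 0, 0, 0, 0, -0.5]
    - [0.0002, 0.0006, 0, 0, 0, 0, -0.5]
    - [0.0002, 0.0008, 0, 0, 0, 0, -0.5]
    - [0.0002, 0.0009, 0, 0, 0, 0, -0.5]
    - [0.0003, 0.001, 0, 0, 0, 0, -0.5]
    - [0.0003, 0.0012, 0, 0, 0, 0, -0.5]

```text
time_s: 15.73
tool_pos: [0.5459, -0.1058, 0.0558]
eef_rot: [0.0, 0.793, 0.609, -0.0]
contact_force: [-2.3, -5.3, -4.2]
width: 0.271
grasp_force: 25.0
```

Contact with the stop: about 6 N against the motion, with the TCP lagging 0.6 mm. I'll lower the carriage gently onto the rail.

Call:
carry_out:
  targets:
    - [0, 0, -0.0001, 0, 0, 0, -0.5]
    - [0, 0, -0.0003, 0, 0, 0, -0.5]
    - [0, 0, -0.0004, 0, 0, 0, -0.5]
    - [0, 0, -0.0005, 0, 0, 0, -0.5]
    - [0, 0, -0.0006, 0, 0, 0, -0.5]
    - [0, 0, -0.0007, 0, 0, 0, -0.5]
    - [0, 0, -0.0008, 0, 0, 0, -0.5]
    - [0, 0, -0.0008, 0, 0, 0, -0.5]

```text
time_s: 16.4
tool_pos: [0.5461, -0.1059, 0.0552]
eef_rot: [0.001, 0.793, 0.609, -0.0]
contact_force: [-2.2, -4.3, -4.4]
width: 0.267
grasp_force: 25.0
```

```bash
python3 gap.py | tail -1; python3 -c "
import cv2;from h import *
cv2.imwrite('pics/w6.png',load('wrist')['im'][120:330,140:420].repeat(2,0).repeat(2,1))"
```

```text
160 [63.9 22.4] 164 [62.1 21.4] 168 [60.1 21.9] 172 [58.  22.4] 176 [56.2 21.5] 180 [54.1 22.2] 184 [52.3 20.3] 188 [52.4  7.2] 192 [50.9  4.8] 196 [49.   5.1] 200 [47.3  4.6] 204 [45.1  6.1] 208 [43.6  4.4] 212 [41.6  4.8] 216 [39.9  3.9] 220 [37.7  5.1] 224 [35.9  4.4] 228 [33.9  4.8] 232 [31.5  6.2] [ 0.54608871 -0.10588518  0.05516787] [-2.08262184 -3.86612431 -3.78945429]
```

View pics/w6.png

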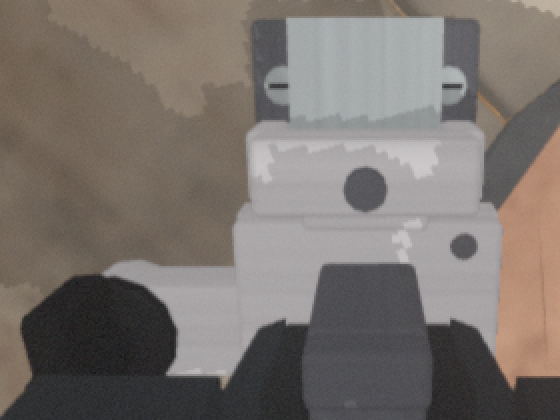

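The carriage front is against the stop nose and the pin is hidden. I'll lower it a little more, then open and rise.

Call:
carry_out:
  targets:
    - [0, 0, -0.0002, 0, 0, 0, -0.5]
    - [0, 0, -0.0003, 0, 0, 0, -0.5]
    - [0, 0, -0.0004, 0, 0, 0, -0.5]
    - [0, 0, -0.0005, 0, 0, 0, -0.5]
    - [0, 0, -0.0006, 0, 0, 0, -0.5]
    - [0, 0, -0.0007, 0, 0, 0, -0.5]
    - [0, 0, -0.0007, 0, 0, 0, -0.5]
    - [0, 0, -0.0007, 0, 0, 0, -0.5]

```text
time_s: 17.12
tool_pos: [0.5462, -0.106, 0.0548]
eef_rot: [0.001, 0.793, 0.609, -0.0]
contact_force: [-2.6, -5.3, -1.8]
width: 0.272
grasp_force: 25.0
```

Call:
carry_out:
  targets:
    - [0, 0, 0, 0, 0, 0, -0.3]
    - [0, 0, 0, 0, 0, 0, -0.2]
    - [0, 0, 0, 0, 0, 0, -0.1]
    - [0, 0, 0, 0, 0, 0, -0.1]
    - [0, 0, 0, 0, 0, 0, -0.1]
    - [0, 0, 0, 0, 0, 0, -0.1]
    - [0, 0, 0, 0, 0, 0, -0.1]
    - [0, 0, 0, 0, 0, 0, -0.1]

```text
time_s: 17.78
tool_pos: [0.546, -0.1051, 0.0542]
eef_rot: [-0.0, 0.793, 0.609, 0.0]
contact_force: [0.9, 0.4, 0.2]
width: 0.452
grasp_force: 0.0
```

Call:
carry_out:
  targets:
    - [0, 0, 0.01, 0, 0, 0, -0.1]
    - [0, 0, 0.03, 0, 0, 0, -0.1]
    - [0, 0, 0.05, 0, 0, 0, -0.1]
    - [0, 0, 0.07, 0, 0, 0, -0.2]
    - [-0.02, 0.005, 0.09, 0, 0, 0, -0.2]
    - [-0.04, 0.012, 0.1, 0, 0, 0, -0.3]
    - [-0.058, 0.03, 0.1, 0, 0, 0, -0.3]
    - [-0.058, 0.03, 0.1, 0, 0, 0, -0.3]

```text
time_s: 18.45
tool_pos: [0.4856, -0.0731, 0.1551]
eef_rot: [-0.001, 0.793, 0.609, 0.0]
contact_force: [-0.1, -0.1, 0.0]
width: 0.353
grasp_force: 0.0
```

Call:
carry_out:
  targets:
    - [0, 0, 0, 0, 0, 0, -0.3]
    - [0, 0, 0, 0, 0, 0, -0.3]
    - [0, 0, 0, 0, 0, 0, -0.3]
    - [0, 0, 0, 0, 0, 0, -0.3]
    - [0, 0, 0, 0, 0, 0, -0.3]
    - [0, 0, 0, 0, 0, 0, -0.3]
    - [0, 0, 0, 0, 0, 0, -0.3]
    - [0, 0, 0, 0, 0, 0, -0.3]

```text
time_s: 19.12
tool_pos: [0.488, -0.0753, 0.154]
eef_rot: [-0.0, 0.793, 0.609, -0.0]
contact_force: [0.3, 0.0, 0.3]
width: 0.35
grasp_force: 0.0
```

Run:
```python
from h import *
im,d=snap('wrist'); cv2.imwrite('pics/w7.png',im); o=sensors.get_obs();s=load('wrist'); print(o['tool_pos'],o['joint_pos'],o['width'],o['contact_force'])
q=o['eef_rot']; print('yaw',np.degrees(2*np.arctan2(q[2],q[1])))
A=cloud(s).reshape(-1,3)
def rect(Q,nm):
    r=cv2.minAreaRect((Q[:,:2]*1000).astype(np.float32)); print(nm,len(Q),'c',np.round(r[0],1),'sz',np.round(r[1],1),'ang',round(r[2],1),'z',np.median(Q[:,2]).round(4))
ok=s['d'].ravel()>0
k=A[ok&(np.hypot(A[:,0]-.483,A[:,1]+.088)<.03)&(A[:,2]>.068)&(A[:,2]<.085)]; rect(k,'wing')
k=A[ok&(np.hypot(A[:,0]-.546,A[:,1]+.105)<.03)&(A[:,2]>.086)&(A[:,2]<.1)]; rect(k,'post')
```

```text
[ 0.48799296 -0.07525433  0.15408332] [-3.93884272e-01  9.63060679e-02  1.88566437e+00 -3.75602672e-05
  1.15986139e+00 -1.31821736e-01] 0.3528374495894415 [-0.13274667  0.1834087  -0.55451675]
yaw 74.9857826486482
wing 873 c [483.7 -87.9] sz [39.2 15.3] ang 75.8 z 0.0767
post 1431 c [ 547.1 -105.4] sz [40.6 24.4] ang 75.0 z 0.0934
```

View pics/w7.png

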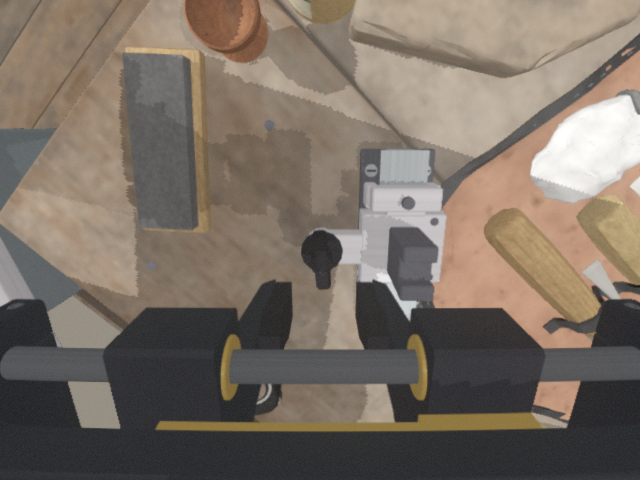

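The wing is at (0.4835, -0.0878), at about 0 rad, in agreement with the geometry from the grasp. In the picture the knob is at (321,250), and the carriage is against the stop at (403,205). I'll go down onto the wing and grip it.

Call:
carry_out:
  targets:
    - [-0.005, -0.0125, -0.01, 0, 0, 0, -0.3]
    - [-0.005, -0.0125, -0.03, 0, 0, 0, -0.3]
    - [-0.005, -0.0125, -0.05, 0, 0, 0, -0.3]
    - [-0.005, -0.0125, -0.06, 0, 0, 0, -0.3]
    - [-0.005, -0.0125, -0.07, 0, 0, 0, -0.3]
    - [-0.005, -0.0125, -0.085, 0, 0, 0, -0.3]
    - [-0.005, -0.0125, -0.095, 0, 0, 0, -0.3]
    - [-0.005, -0.0125, -0.101, 0, 0, 0, -0.3]

```text
time_s: 19.83
tool_pos: [0.4826, -0.0874, 0.0522]
eef_rot: [-0.001, 0.793, 0.609, -0.0]
contact_force: [0.4, -0.0, -0.2]
width: 0.348
grasp_force: 0.0
```

Call:
carry_out:
  targets:
    - [0, 0, 0, 0, 0, 0, -0.3]
    - [0, 0, 0, 0, 0, 0, -0.5]
    - [0, 0, 0, 0, 0, 0, -0.65]
    - [0, 0, 0, 0, 0, 0, -0.8]
    - [0, 0, 0, 0, 0, 0, -0.8]
    - [0, 0, 0, 0, 0, 0, -0.8]
    - [0, 0, 0, 0, 0, 0, -0.8]
    - [0, 0, 0, 0, 0, 0, -0.8]
  force: 20

```text
time_s: 20.5
tool_pos: [0.4832, -0.0878, 0.0537]
eef_rot: [0.0, 0.793, 0.609, 0.0]
contact_force: [-1.6, -0.5, 4.5]
width: 0.173
grasp_force: 20.0
```

Call:
carry_out:
  targets:
    - [0.0001, 0.0003, 0, 0, 0, 0, -0.9]
    - [0.0001, 0.0003, 0, 0, 0, 0.4, -0.9]
    - [0.0001, 0.0003, 0, 0, 0, 0.8, -0.9]
    - [0.0001, 0.0003, 0, 0, 0, 1.3, -0.9]
    - [0.0001, 0.0003, 0, 0, 0, 1.8, -0.9]
    - [0.0001, 0.0003, 0, 0, 0, 2.4, -0.9]
    - [0.0001, 0.0003, 0, 0, 0, 3, -0.9]
    - [0.0001, 0.0003, 0, 0, 0, 3, -0.9]
  force: 30

```text
time_s: 21.17
tool_pos: [0.4829, -0.0877, 0.0535]
eef_rot: [-0.0, 0.706, 0.708, -0.0]
contact_force: [-3.4, -0.6, 5.8]
width: 0.168
grasp_force: 30.0
```

Run:
```python
from h import *
o=sensors.get_obs(); print(o['tool_pos'],o['contact_force'],o['wrist_torque'],o['width'],o['grasp_force'])
```

```text
[ 0.48287827 -0.08765754  0.05347866] [-3.44568719 -0.58314847  5.75312446] [-0.22373345  0.45892233 -0.1034774 ] 0.1678140622490737 30.01833552494645
```

Call:
carry_out:
  targets:
    - [0, 0, 0, 0, 0, 0.7, -0.9]
    - [0, 0, 0, 0, 0, 1.4, -0.9]
    - [0, 0, 0, 0, 0, 2.1, -0.9]
    - [0, 0, 0, 0, 0, 2.8, -0.9]
    - [0, 0, 0, 0, 0, 3.5, -0.9]
    - [0, 0, 0, 0, 0, 4.2, -0.9]
    - [0, 0, 0, 0, 0, 5, -0.9]
    - [0, 0, 0, 0, 0, 5.5, -0.9]

```text
time_s: 21.83
tool_pos: [0.4814, -0.0873, 0.0532]
eef_rot: [-0.002, 0.517, 0.856, -0.001]
contact_force: [-10.3, 0.5, 11.3]
width: 0.17
grasp_force: 30.0
```

Call:
carry_out:
  targets:
    - [0, 0, 0, 0, 0, 0.7, -0.9]
    - [0, 0, 0, 0, 0, 1.4, -0.9]
    - [0, 0, 0, 0, 0, 2.1, -0.9]
    - [0, 0, 0, 0, 0, 2.8, -0.9]
    - [0, 0, 0, 0, 0, 3.5, -0.9]
    - [0, 0, 0, 0, 0, 4.2, -0.9]
    - [0, 0, 0, 0, 0, 5, -0.9]
    - [0, 0, 0, 0, 0, 5.2, -0.9]

```text
time_s: 22.5
tool_pos: [0.4802, -0.0871, 0.0531]
eef_rot: [-0.003, 0.311, 0.95, -0.001]
contact_force: [-15.1, -0.2, 15.3]
width: 0.169
grasp_force: 30.0
```

Run:
```python
from h import *
o=sensors.get_obs(); print(o['tool_pos'],o['contact_force'],o['wrist_torque'],o['width'],o['grasp_force'])
q=o['eef_rot']; print('yaw',np.degrees(2*np.arctan2(q[2],q[1])))
```

```text
[ 0.48019712 -0.08711774  0.05307461] [-15.05489378  -0.21522057  15.33067183] [-0.20475116  2.11577272 -0.19748603] 0.1690811813331487 30.00600934959948
yaw 143.7099267816866
```

Call:
carry_out:
  targets:
    - [-0.0005, 0, 0.0003, 0, 0, 0.2, -0.9]
    - [-0.001, 0, 0.0006, 0, 0, 0.4, -0.9]
    - [-0.0014, 0, 0.001, 0, 0, 0.6, -0.9]
    - [-0.0014, 0, 0.001, 0, 0, 0.6, -0.9]
    - [-0.0014, 0, 0.001, 0, 0, 0.6, -0.9]
    - [-0.0014, 0, 0.001, 0, 0, 0.6, -0.7]
    - [-0.0014, 0, 0.001, 0, 0, 0.6, -0.5]
    - [-0.0014, 0, 0.001, 0, 0, 0.6, -0.3]

```text
time_s: 23.17
tool_pos: [0.4817, -0.0874, 0.0541]
eef_rot: [0.0, 0.288, 0.958, 0.0]
contact_force: [0.1, 0.1, 0.2]
width: 0.297
grasp_force: 0.0
```

Call:
carry_out:
  targets:
    - [0, 0, 0, 0, 0, 0, -0.3]
    - [0, 0, 0, 0, 0, 0, -0.3]
    - [0, 0, 0.01, 0, 0, 0, -0.3]
    - [0, 0, 0.03, 0, 0, 0, -0.3]
    - [0, 0, 0.06, 0, 0, 0, -0.3]
    - [0, 0, 0.09, 0, 0, -1, -0.3]
    - [0.01, 0, 0.1, 0, 0, -2.4, -0.3]
    - [0.02, 0.02, 0.1, 0, 0, -3.8, -0.3]

```text
time_s: 23.83
tool_pos: [0.5047, -0.0703, 0.1591]
eef_rot: [0.004, 0.446, 0.895, -0.0]
contact_force: [0.4, -0.9, -0.1]
width: 0.352
grasp_force: 0.0
```

Call:
carry_out:
  targets:
    - [0, 0, 0, 0, 0, -1.4, -0.3]
    - [0, 0, 0, 0, 0, -2.8, -0.3]
    - [0, 0, 0, 0, 0, -4.2, -0.3]
    - [0, 0, 0, 0, 0, -5.6, -0.3]
    - [0, 0, 0, 0, 0, -7, -0.3]
    - [0, 0, 0, 0, 0, -8.4, -0.3]
    - [0, 0, 0, 0, 0, -9.8, -0.3]
    - [0, 0, 0, 0, 0, -10, -0.3]

```text
time_s: 24.5
tool_pos: [0.5019, -0.0674, 0.155]
eef_rot: [0.0, 0.781, 0.624, 0.0]
contact_force: [-0.4, 0.3, -0.1]
width: 0.35
grasp_force: 0.0
```

Call:
carry_out:
  targets:
    - [0, 0, 0, 0, 0, 0, -0.3]
    - [0, 0, 0, 0, 0, 0, -0.3]
    - [0, 0, 0, 0, 0, 0, -0.3]
    - [0, 0, 0, 0, 0, 0, -0.3]
    - [0, 0, 0, 0, 0, 0, -0.3]
    - [0, 0, 0, 0, 0, 0, -0.3]
    - [0, 0, 0, 0, 0, 0, -0.3]
    - [0, 0, 0, 0, 0, 0, -0.3]

```text
time_s: 25.17
tool_pos: [0.5017, -0.0674, 0.1542]
eef_rot: [-0.0, 0.78, 0.626, -0.0]
contact_force: [-0.8, -0.2, 0.0]
width: 0.349
grasp_force: 0.0
```

Run:
```python
from h import *
im,d=snap('wrist'); cv2.imwrite('pics/w8.png',im); o=sensors.get_obs();s=load('wrist'); print(o['tool_pos'],o['contact_force'],o['time_s'])
A=cloud(s).reshape(-1,3)
def rect(Q,nm):
    r=cv2.minAreaRect((Q[:,:2]*1000).astype(np.float32)); print(nm,len(Q),'c',np.round(r[0],1),'sz',np.round(r[1],1),'ang',round(r[2],1),'z',np.median(Q[:,2]).round(4))
ok=s['d'].ravel()>0
k=A[ok&(np.hypot(A[:,0]-.483,A[:,1]+.088)<.03)&(A[:,2]>.070)&(A[:,2]<.085)]; rect(k,'wing')
k=A[ok&(np.hypot(A[:,0]-.546,A[:,1]+.105)<.03)&(A[:,2]>.086)&(A[:,2]<.1)]; rect(k,'post')
```

```text
[ 0.50166713 -0.06738779  0.15419091] [ 0.28168091 -0.1733505   0.07784057] 25.2167
wing 917 c [481.4 -87.8] sz [15.8 39.9] ang 68.2 z 0.0766
post 881 c [ 545.3 -104.2] sz [39.9 24.4] ang 74.6 z 0.0933
```

View pics/w8.png

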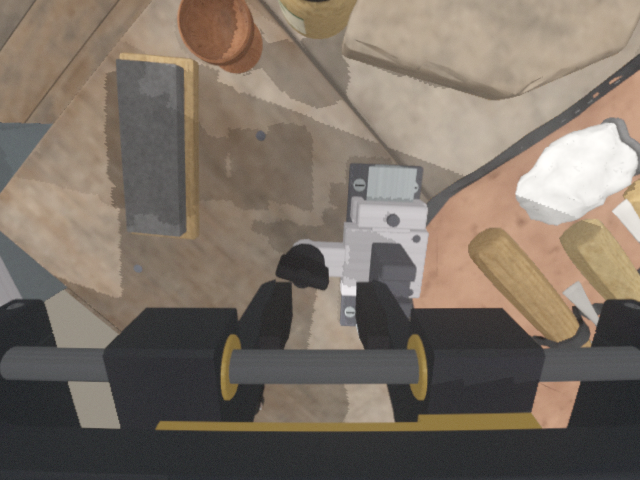

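The wing is now across the carriage. Gripper yaw at release gives about 1.25 rad, and the picture shows it at (302,266). The carriage is still up against the stop: the post is 0.7 mm nearer it than before clamping, 1.4 mm off the middle line. The gripper is clear, so I'm handing in.

```bash
python3 -c "
from station import robot; print(robot.hand_in())"
```

```text
the job is handed in; nothing more can be done
None
```

I slid the carriage onto the rail and felt it meet the stop at about 6 N, then turned the clamp knob to about 1.25 rad, let go and handed the job in. No verdict came back; the last picture shows the carriage against the stop, about 1.4 mm off the rail's middle line.

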